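Stand the missing hull frame on the building board

ROBOT

A 6-joint arm with a two-finger parallel gripper is mounted at the origin on the work surface. World frame = base frame: x ahead of the robot, y to its left, z up, the work surface at z = 0. Lengths are in m, angles in rad, forces in N, time in s.
With the tool pointing down it reaches from about 0.3 to 0.85 m from the base axis. Payload 5.4 kg.
Tool frame: the origin (TCP) lies between the finger pads; the fingertips stand 25 mm ahead of it and the grasp point (between the pads) lies 6 mm ahead of it; z points along the fingers, y is the line along which they close (so a half turn about z gives the same grasp; the last joint's range is limited). The gripper opens to 85 mm and grips with 20 to 120 N. Pads are 22 mm wide; open, the fingers measure 114 mm over their backs; the gripper's body (76 mm by 85 mm) begins 54 mm behind the grasp point. The pads swing forward as they close: fully open they stand 13 mm farther back than shut.
Start: joints at [-1.508, 0.158, 1.597, -0, 1.386, -0.21], TCP at [0.155, -0.554, 0.256] pointing down, gripper open.
Joint ranges: [-2.91, 2.91], [-0.94, 2.29], [0.18, 2.7], [-1.29, 4.43], [0.17, 2.64], [-3, 3]. Speed limits (rad/s): [2.57, 2.57, 3.14, 3.14, 3.14, 3.14].

INTERFACE

Orientations are given as a 3x3 rotation matrix whose columns are the frame's x, y, z axes.
In Python, from station import manip, cams, order gives the robot as it stands.
- The arm moves only by the tool apply_moves, never from a script. Its argument "motion" is one flat list of numbers, 7 for each row, row after row: the opening, from 0 (shut) to 1 (fully open), then the shift along the tool's x, y, z in mm, then the turn, a rotation vector about the tool's x, y, z in rad. In form: [hand, dx, dy, dz, wx, wy, wz, hand, dx, dy, dz, wx, wy, wz, ...]. A call has 1 to 12 rows; each row is the pose to reach, as a shift and turn from the pose commanded when the call began, along the tool's axes at that moment; what a row does not reach only later rows make up. A row lasts 1/8 s, in which the tool goes at most 62.5 mm and 10.7 degrees, less where a joint would pass 70% of its speed; a pose out of reach is approached as far as the arm can. A call with a gripper value outside its range is refused whole. The fingers move at their own pace and stop on an object; "newtons" is the grip in N (left out, the last holds). Time passes only in rows, so rows that repeat a pose let the fingers close. It gives the time, the measured TCP pose, the force, the opening and the grip force at its end, in the units of the state.
- manip.state(): the state, without advancing time (a new reading comes with each control period).
- cams.get_image(name): name is "scene" or "top"; returns a dict with "frame" (420x560x3 uint8, red, green, blue), "range_z" (420x560 float32, m along the optical axis (not along the pixel's ray), 0 where there is no reading), "fov_y" (degrees; the focal length in pixels is half the picture's height over the tangent of half this angle, whatever the lens; pixels are square), "cx", "cy" (the principal point, pixels), "R" (3x3) and "t" (3): a world point X has camera coordinates R X + t. Camera axes: x right, y down, z forward; pixel columns grow to the right and rows downward; lengths in m; the calibration is good to about 2 mm. A picture is of the moment at which its call begins.
- order.sign_off(): hands the job in; it is judged then, once.
The state is a dict: "time": time; "q": joint angles; "qvel": joint speeds; "tau": joint torques, N m; "eef_pos": TCP position; "tcp_rot": TCP orientation; "ft_force": force on the tool from outside, world axes, zero at the start; "wrist_torque": the same for the moment, N m; "gripper_width": opening from 0.0 (shut) to 1.0 (fully open); "finger_force": force on a finger pad.
Only numpy, scipy, OpenCV 4.12 (cv2) and the standard library are available. Lean on these libraries where they do the work, as an engineer would, in place of code of your own. Each camera call takes 0.05 s, during which the arm holds its last target. There are 200 camera calls.

TASK

On the boat's building board one slot is still empty, between the two hull frames that already stand there. From the sloping rack take the frame whose straight foot fits that slot's length, and stand it upright in the slot, fully home on the board. Leave the other two frames in the rack and everything else on the table where they are.

Things in the scene. Friction and masses are not known exactly. Their poses are not given: they have to be found in the camera images.
- frame_middle: Flat plywood hull frame, keel up: 12 mm thick (own x), 110 mm wide at its straight foot (y), 100 mm high (z). Above the 34 mm high foot beam two sides bend in to a keel block 46 mm wide, 58 to 100 mm above the foot: grip it there across the thickness. Symmetric. Origin: centre of the foot's underside. 40 to 110 g. Starts in any bay of the rack, leaning.
- frame_narrow: Flat plywood hull frame, keel up: 12 mm thick (own x), 84 mm wide at its straight foot (y), 100 mm high (z). Above the 34 mm high foot beam two sides bend in to a keel block 46 mm wide, 58 to 100 mm above the foot: grip it there across the thickness. Symmetric. Origin: centre of the foot's underside. 40 to 110 g. Starts in any bay of the rack, leaning.
- frame_wide: Flat plywood hull frame, keel up: 12 mm thick (own x), 136 mm wide at its straight foot (y), 100 mm high (z). Above the 34 mm high foot beam two sides bend in to a keel block 46 mm wide, 58 to 100 mm above the foot: grip it there across the thickness. Symmetric. Origin: centre of the foot's underside. 40 to 110 g. Starts in any bay of the rack, leaning.
- rack: Dark wooden rack, fixed, base 250 (x) by 170 by 12 mm; origin at its underside, at the middle bay. Bays at x = -85, 0, +85 mm: a frame's foot stands on a sloping ledge 30 mm above the table, its face on a 70 mm wide backrest that reaches 48 mm up it. Frames lean 28 degrees from vertical, tops to the rack's own +x (roughly away from the robot), and come out along their own plane or straight up.
- slot (a point): Centre of the floor of the empty slot, 18 mm above the table, the middle one on the building board. x points across the slot, y along it. 15 mm wide, 122 mm long between end stops 22 mm high. Its two side walls are upright for 22 mm, then a 45 degree lead-in goes up to 30 mm above the floor, where the mouth is 31 mm wide.
- board: Wooden building board, fixed, 250 (x) by 190 (y) by 18 mm, origin under its centre. Three slots parallel to its own y: at x = -90 mm a fixed 136 mm frame stands, x = 0 is the empty slot, at x = +90 mm a fixed 84 mm frame stands. The standing frames are 12 mm thick, tops 118 mm above the table.
- spool: Bystander: white thread spool standing up, 54 mm diameter, 70 mm high; origin at its underside.
- glue: Bystander: white glue bottle, 48 mm diameter, 130 mm high; origin at its underside.
- sander: Bystander: cork sanding block 90 x 50 x 35 mm; origin at its underside.
- hammer: Bystander: hammer lying down, 220 mm long, handle to its own -x.
- tin: Bystander: metal can, 76 mm diameter, 90 mm high; origin at its underside.
- brush: Bystander: brush lying down, 180 mm long, along its own x.
- mug: Bystander: white mug, 80 mm diameter, 90 mm high, handle at its own +y; origin at its underside.
Mind the look-alikes: they are no part of the job. Leave any black, purple or yellow look-alike of the frame_middle alone.

How it is judged:
By the outcome, as a careful person would: the job done as asked, in the order asked, and still so for the second after the job is handed in, with the robot touching nothing.
It also fails if it takes over 46 s, if anything falls off the work surface, if the arm or the gripper's body presses on something with over 40 N, if the wrist force passes 120 N, or if a joint passes its speed limit or range.

## Working session

There is one attempt and no reset: what is moved stays moved. The work goes in short steps, Python scripts to look and compute and a tool call to move; the robot and the scene stay as the last step left them, time stands still between calls to the robot, and variables do not carry over. Pictures are saved under pics/ and viewed, at most 10 in all, crops included, and the job is handed in when it is done.

Besides the shell and the picture viewer there is one more tool, called as name(argument=value, ...) on one line, values as JSON. apply_moves: Moves the arm, as the interface text tells. Its arguments: {"type":"object","properties":{"motion":{"type":"array","items":{"type":"number"}},"newtons":{"type":"number"}},"required":["motion"]}

```bash
mkdir -p pics
cat > h.py <<'E'
import numpy as np, cv2, pickle
def grab():
    from station import cams
    d={n:cams.get_image(n) for n in("scene","top")}
    pickle.dump(d,open("im.pkl","wb")); return d
def load(): return pickle.load(open("im.pkl","rb"))
def cloud(im):
    h,w=im["range_z"].shape; f=h/2/np.tan(np.radians(im["fov_y"])/2)
    v,u=np.mgrid[:h,:w]; z=im["range_z"]
    P=np.stack([(u-im["cx"])/f*z,(v-im["cy"])/f*z,z],-1)
    W=(P-im["t"])@im["R"]; W[z==0]=np.nan; return W
E
python3 - <<'E'
from h import *
d=grab()
for n in d:
    im=d[n]; print(n,im["fov_y"],im["cx"],im["cy"],-im["R"].T@im["t"],im["R"].round(3).tolist(), (im["range_z"]==0).mean())
    cv2.imwrite(f"pics/{n}0.png",im["frame"][...,::-1])
E
```

```text
scene 53.48916395974796 284.9971912640993 215.41863126075728 [ 1.06582969 -0.24461659  1.09810161] [[0.514, 0.858, -0.01], [0.719, -0.438, -0.54], [-0.468, 0.27, -0.842]] 0.004000850340136054
top 52.630604675669 274.4956571983304 206.54676163502594 [0.33739855 0.06931018 1.56383374] [[-0.015, -1.0, -0.023], [-0.996, 0.017, -0.088], [0.089, 0.022, -0.996]] 0.003903061224489796
```

View pics/scene0.png

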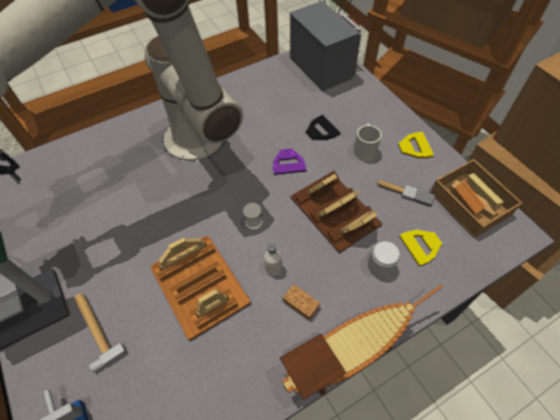

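View pics/top0.png

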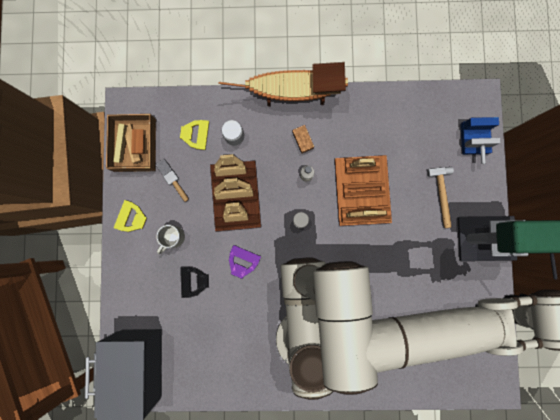

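The top view shows the rack at about (235,195), with plywood frames at (235,211) near, (233,187) middle and (230,163) far. The board is at (363,190), with its empty slot at about (364,189). Look-alikes are purple (243,262), black (194,281) and yellow (130,216) and (195,134). The frames standing on the board are at (363,163) and (365,212). By foot width the middle or far rack frame looks likely, so I'll measure next.

Run:
```python
from h import *
d=load(); im=d["top"]; W=cloud(im); F=im["frame"]
hsv=cv2.cvtColor(F,cv2.COLOR_RGB2HSV)
for nm,(u0,u1,v0,v1) in dict(rack=(200,275,148,240),board=(325,400,148,232)).items():
    S=W[v0:v1,u0:u1]; H=hsv[v0:v1,u0:u1].astype(int); z=S[...,2]
    base=(H[...,1]>90)&((z>0.006)&(z<0.026)) 
    P=S[base][:,:2].astype(np.float32); r=cv2.minAreaRect(P); print(nm,r, np.nanmedian(z[base]))
    wood=(H[...,2]>120)&(z>0.03)
    n,l,st,c=cv2.connectedComponentsWithStats(wood.astype(np.uint8))
    for i in range(1,n):
        if st[i,4]<40: continue
        Q=S[l==i]; t=Q[Q[:,2]>Q[:,2].max()-0.012]
        rr=cv2.minAreaRect(Q[:,:2].astype(np.float32))
        print(i,st[i].tolist(),"mean",Q.mean(0).round(4),"z",Q[:,2].min().round(3),Q[:,2].max().round(3),"rect",np.round(rr[0],4),np.round(rr[1],4),round(rr[2],1),"top",t.mean(0).round(4),len(t))
    print(np.median(H[base],0))
a=F[145:240,205:275];b=F[145:240,325:400]
sc=d["scene"]["frame"]
A=cv2.resize(a,(350,475),interpolation=2);B=cv2.resize(b,(375,475),interpolation=2)
cv2.imwrite("pics/crop1.png",np.hstack([A,B])[...,::-1])
C=cv2.resize(sc[165:260,280:390],None,fx=5,fy=5,interpolation=2)
cv2.imwrite("pics/crop2.png",C[...,::-1])
```

```text
rack ((0.5537409782409668, 0.2552313208580017), (0.329428493976593, 0.18799619376659393), 10.297635078430176) 0.01172938640787646
1 [15, 6, 31, 22, 467] mean [0.6189 0.2619 0.0749] z 0.03 0.124 rect [0.6228 0.2631] [0.0576 0.1084] 4.1 top [0.6431 0.2641 0.1171] 52
2 [14, 30, 39, 21, 542] mean [0.534  0.2495 0.0736] z 0.031 0.124 rect [0.538  0.2512] [0.0569 0.1362] 3.5 top [0.5588 0.2546 0.117 ] 54
3 [23, 55, 25, 19, 331] mean [0.4505 0.2443 0.0768] z 0.031 0.125 rect [0.4537 0.2451] [0.0564 0.0831] 3.9 top [0.4741 0.2464 0.1174] 47
[  9. 158.  83.]
board ((0.5312207341194153, -0.22082769870758057), (0.2504372000694275, 0.19105789065361023), 2.2317051887512207) 0.016823220798001165
1 [21, 9, 34, 16, 245] mean [ 0.6197 -0.2196  0.0574] z 0.032 0.125 rect [ 0.6204 -0.2184] [0.0516 0.1195] 1.7 top [ 0.6204 -0.2169  0.1175] 39
3 [19, 33, 42, 17, 403] mean [ 0.5306 -0.2215  0.0419] z 0.031 0.055 rect [ 0.5313 -0.2222] [0.0526 0.1464] 2.8 top [ 0.5307 -0.2238  0.046 ] 169
5 [17, 58, 49, 17, 418] mean [ 0.4394 -0.2253  0.0601] z 0.03 0.124 rect [ 0.441  -0.2252] [0.0513 0.1719] 2.3 top [ 0.4407 -0.2237  0.1173] 49
[ 12. 158. 165.]
```

View pics/crop1.png

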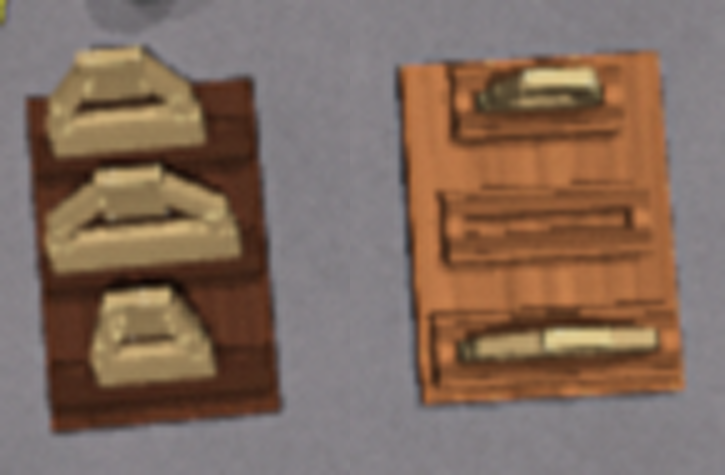

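View pics/crop2.png

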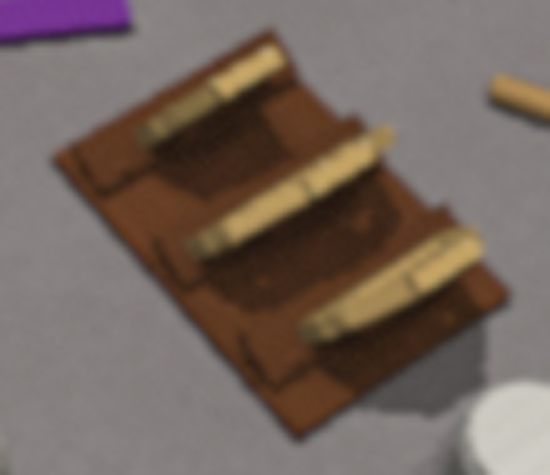

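Measured foot widths are 108 mm (far), 136 mm (middle) and 83 mm (near). The slot is 122 mm long, so the frame I want is the far one: top image (230,163), crop (125,100). Next I'll refine its plane and the slot's pose.

Run:
```python
from h import *
from station import manip
s=manip.state(); print(s["eef_pos"],np.round(s["tcp_rot"],4).tolist(),s["ft_force"],s["time"])
d=load()
for n,cs in dict(top=[(0.6189,.2619),(.534,.2495),(.4505,.2443)],scene=[]).items():
    im=d[n];W=cloud(im);H=cv2.cvtColor(im["frame"],cv2.COLOR_RGB2HSV).astype(int)
    for c in cs:
        m=(abs(W[...,0]-c[0])<.045)&(abs(W[...,1]-c[1])<.085)&(W[...,2]>.034)&(H[...,2]>100)
        Q=W[m]; best=None
        rng=np.random.default_rng(0)
        for _ in range(500):
            p=Q[rng.choice(len(Q),3,False)]; nn=np.cross(p[1]-p[0],p[2]-p[0]); nn/=np.linalg.norm(nn)+1e-12
            if nn[2]<0: nn=-nn
            if not .3<nn[2]<.65: continue
            k=abs((Q-p[0])@nn)<.0025
            if best is None or k.sum()>best.sum(): best=k
        I=Q[best]; c0=I.mean(0); nn=np.linalg.svd(I-c0)[2][2]; nn*=np.sign(nn[2])
        yaw=np.arctan2(-nn[1],-nn[0]); tilt=np.degrees(np.arcsin(nn[2]))
        h=nn.copy(); fy=np.array([-np.sin(yaw),np.cos(yaw),0]); fz=np.cross(-nn,fy)
        a=I@fy; b=I@fz; low=b<b.min()+.03; hi=b>b.max()-.03
        print("n",nn.round(3),"yaw",np.degrees(yaw).round(2),"tilt",tilt.round(2),"N",len(I),len(Q),"c",c0.round(4),
          "y range",a.min().round(4),a.max().round(4),"mid low",(a[low].min()+a[low].max())/2,"mid hi",(a[hi].min()+a[hi].max())/2,"b",b.min(),b.max(),(c0@fz),"fy.c0",c0@fy)
        print(" d(n.c)",c0@nn)
# board: outline & slot wall top edges, from both views
for n in d:
    im=d[n];W=cloud(im);H=cv2.cvtColor(im["frame"],cv2.COLOR_RGB2HSV).astype(int)
    B=(abs(W[...,0]-.531)<.2)&(abs(W[...,1]+.221)<.14)&(W[...,2]>.013)&(W[...,2]<.023)&(H[...,1]>90)
    r=cv2.minAreaRect(W[B][:,:2].astype(np.float32)); print(n,"board",r)
    S=(abs(W[...,0]-.531)<.05)&(abs(W[...,1]+.221)<.1)&(W[...,2]>.038)&(W[...,2]<.06)
    print(" walls",cv2.minAreaRect(W[S][:,:2].astype(np.float32)),W[S].mean(0),S.sum())
# tin position
    T=(abs(W[...,0]-.72)<.1)&(abs(W[...,1]-.26)<.1)&(W[...,2]>.06)&(H[...,1]<60)
    if T.any(): print(" tin",W[T].min(0),W[T].max(0))
```

```text
[ 0.15486874 -0.55319745  0.25537302] [[0.963, 0.2694, -0.0001], [0.2694, -0.963, 0.0018], [0.0004, -0.0018, -1.0]] [-0.06691292 -0.21912469  0.03974359] 0.1
n [-0.885 -0.083  0.459] yaw 5.34 tilt 27.29 N 271 481 c [0.6173 0.2606 0.0749] y range 0.1491 0.2588 mid low 0.2039734802359896 mid hi 0.20189165742937518 b 0.3139294190581083 0.41435511830155136 0.3595336907811364 fy.c0 0.20208690496247675
 d(n.c) -0.5333766733742921
n [-0.876 -0.065  0.478] yaw 4.27 tilt 28.54 N 330 555 c [0.5319 0.25   0.0724] y range 0.1424 0.2786 mid low 0.2104905381995837 mid hi 0.21206593491436607 b 0.28209770507698784 0.38527482369449617 0.3259650348161671 fy.c0 0.20966356198357045
 d(n.c) -0.44776025644126
n [-0.878 -0.081  0.472] yaw 5.27 tilt 28.19 N 245 351 c [0.4491 0.2433 0.0768] y range 0.1605 0.2437 mid low 0.20123144357617562 mid hi 0.20109678911023077 b 0.24183413494032757 0.3429111232565651 0.2894973227447238 fy.c0 0.20103406204333568
 d(n.c) -0.37760736649679566
scene board ((0.5350736379623413, -0.22011512517929077), (0.24832716584205627, 0.18898490071296692), 2.0455963611602783)
 walls ((0.5340085625648499, -0.22120076417922974), (0.05335085093975067, 0.145557701587677), 2.29776668548584) [ 0.53541486 -0.22298678  0.04336489] 682
 tin [0.71459554 0.21166715 0.06001979] [0.78736306 0.28479106 0.09707943]
top board ((0.5303186774253845, -0.22052589058876038), (0.24901670217514038, 0.19063134491443634), 2.5804965496063232)
 walls ((0.5304688811302185, -0.22061164677143097), (0.05108601972460747, 0.14478594064712524), 2.293081521987915) [ 0.53092474 -0.21913655  0.04340569] 351
 tin [0.63136913 0.2136876  0.06018987] [0.78117762 0.30656262 0.1119568 ]
```

```bash
cat >> h.py <<'E'
from scipy.spatial.transform import Rotation as Ro
def rot(yaw,tilt):   # frame axes fx,fy,fz -> tool axes x=fy,y=fx,z=-fz
    f=(Ro.from_euler('z',yaw,degrees=True)*Ro.from_euler('y',tilt,degrees=True)).as_matrix()
    return f,np.column_stack([f[:,1],f[:,0],-f[:,2]])
def go(p,R):
    from station import manip
    s=manip.state();R0=np.array(s["tcp_rot"]);p0=np.array(s["eef_pos"])
    print("t",s["time"],"shift",(R0.T@(p-p0)*1000).round(1).tolist(),"rv",Ro.from_matrix(R0.T@R).as_rotvec().round(4).tolist(), "F",np.round(s["ft_force"],1),"q",np.round(s["q"],2))
f,RG=rot(4.9,28)
c0=np.array([.6173+.002,.2606,.0749])
PG=c0+.0364*f[:,2]+.006*f[:,0]+.001*f[:,1]+.006*f[:,2]
fz=f[:,2]
_,RS=rot(2.3,0)
E
python3 -c "
from h import *
print(PG,fz); go(PG+.11*fz+[0,0,.03],RG)"
```

```text
[0.64432575 0.26374913 0.10952015] [0.46775578 0.04010082 0.88294759]
t 0.1 shift [742.2, -645.2, 20.1] rv [0.4064, -0.3391, -1.3536] F [-0.1 -0.2  0. ] q [-1.51  0.16  1.6   0.    1.39 -0.21]
```

apply_moves(motion=[0.6,742,-645,20,0.406,-0.339,-1.354,0.6,742,-645,20,0.406,-0.339,-1.354,0.6,742,-645,20,0.406,-0.339,-1.354,0.6,742,-645,20,0.406,-0.339,-1.354,0.6,742,-645,20,0.406,-0.339,-1.354,0.6,742,-645,20,0.406,-0.339,-1.354,0.6,742,-645,20,0.406,-0.339,-1.354,0.6,742,-645,20,0.406,-0.339,-1.354,0.6,742,-645,20,0.406,-0.339,-1.354,0.6,742,-645,20,0.406,-0.339,-1.354,0.6,742,-645,20,0.406,-0.339,-1.354,0.6,742,-645,20,0.406,-0.339,-1.354])

```text
time: 1.6
eef_pos: [0.5681, 0.0744, 0.2406]
tcp_rot: [[-0.086, 0.88, -0.468], [0.996, 0.075, -0.042], [-0.002, -0.47, -0.883]]
ft_force: [1.3, -1.3, 0.3]
gripper_width: 0.598
finger_force: 0.0
```

```bash
python3 -c "
from h import *
go(PG+.11*fz+[0,0,.03],RG)"
```

```text
t 1.6 shift [182.1, 128.7, -64.5] rv [-0.0002, 0.002, -0.0004] F [ 1.3 -1.3  0.3] q [-0.05  0.52  1.23 -0.07  1.87 -0.14]
```

apply_moves(motion=[0.6,182,129,-64,0,0,0,0.6,182,129,-64,0,0,0,0.6,182,129,-64,0,0,0,0.6,182,129,-64,0,0,0,0.6,182,129,-64,0,0,0,0.6,182,129,-64,0,0,0,0.6,182,129,-64,0,0,0])

```text
time: 2.48
eef_pos: [0.695, 0.2649, 0.2387]
tcp_rot: [[-0.084, 0.881, -0.466], [0.996, 0.074, -0.041], [-0.002, -0.468, -0.884]]
ft_force: [0.0, 0.2, 0.8]
gripper_width: 0.603
finger_force: 0.0
```

Run:
```python
from h import *
go(PG+.03*fz,RG); go(PG,RG)
d=grab(); a=d["top"]["frame"][100:240,190:330]; b=d["scene"]["frame"][130:270,270:410]
cv2.imwrite("pics/c3.png",np.hstack([cv2.resize(x,(400,400),interpolation=2) for x in(a,b)])[...,::-1])
```

```text
t 2.475 shift [3.3, 15.8, 107.9] rv [0.0016, 0.0012, -0.0018] F [0.  0.2 0.8] q [0.18 1.09 0.38 0.05 2.16 0.12]
t 2.475 shift [3.4, 15.7, 137.9] rv [0.0016, 0.0012, -0.0018] F [0.  0.2 0.8] q [0.18 1.09 0.38 0.05 2.16 0.12]
```

View pics/c3.png

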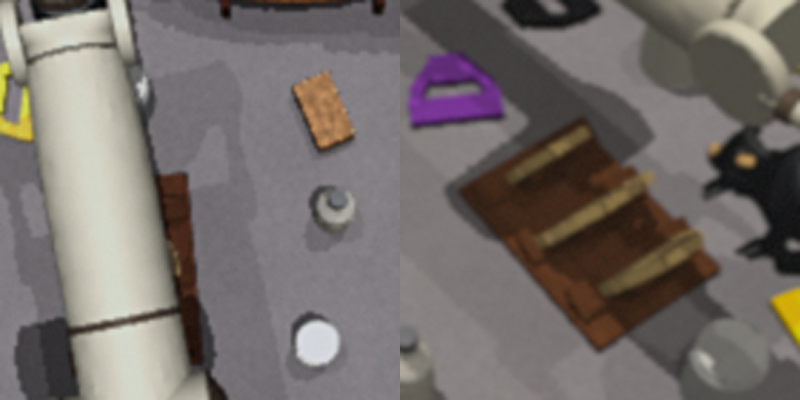

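The crops show the gripper above the far frame (scene crop about 650,265), clear of the tin. I'll go in along the frame's plane.

apply_moves(motion=[0.6,3,16,40,0.0016,0.0012,-0.0018,0.6,3,16,80,0.0016,0.0012,-0.0018,0.6,3,16,108,0.0016,0.0012,-0.0018,0.6,3,16,108,0.0016,0.0012,-0.0018,0.6,3,16,108,0.0016,0.0012,-0.0018])

```text
time: 3.2
eef_pos: [0.6596, 0.2656, 0.1363]
tcp_rot: [[-0.086, 0.881, -0.466], [0.996, 0.076, -0.04], [0.0, -0.468, -0.884]]
ft_force: [-0.1, 0.2, -0.4]
gripper_width: 0.6
finger_force: 0.0
```

Run:
```python
from h import *
go(PG,RG)
d=grab(); b=d["scene"]["frame"][160:260,290:410]
cv2.imwrite("pics/c4.png",cv2.resize(b,None,fx=5,fy=5,interpolation=2)[...,::-1])
```

```text
t 3.2 shift [-0.5, -1.1, 30.9] rv [0.0021, 0.0001, 0.001] F [-0.1  0.2 -0.4] q [0.19 0.99 0.73 0.05 1.9  0.11]
```

View pics/c4.png

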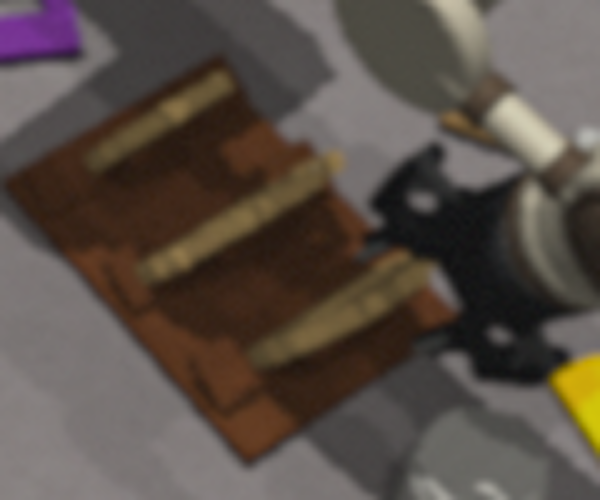

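The fingers straddle the far frame's keel block: tips at about (370,240) and (430,345), keel at (400,270). Next I'll advance 31 mm and close.

apply_moves(motion=[0.6,0,-1,16,0.002,0,0.001,0.6,0,-1,31,0.002,0,0.001,0.6,0,-1,31,0.002,0,0.001,0,0,-1,31,0.002,0,0.001,0,0,-1,31,0.002,0,0.001,0,0,-1,31,0.002,0,0.001,0,0,-1,31,0.002,0,0.001,0,0,-1,31,0.002,0,0.001], newtons=40)

```text
time: 4.3
eef_pos: [0.643, 0.2645, 0.1085]
tcp_rot: [[-0.086, 0.878, -0.471], [0.996, 0.075, -0.041], [-0.001, -0.473, -0.881]]
ft_force: [-3.0, -1.0, 5.8]
gripper_width: 0.136
finger_force: 39.1
```

apply_moves(motion=[0,0,0,-15,0,0,0,0,0,0,-40,0,0,0,0,0,0,-70,0,0,0,0,0,0,-105,0,0,0,0,0,0,-105,0,0,0,0,0,0,-105,0,0,0])

```text
time: 5.05
eef_pos: [0.692, 0.2688, 0.1978]
tcp_rot: [[-0.086, 0.877, -0.472], [0.996, 0.075, -0.041], [-0.001, -0.474, -0.881]]
ft_force: [-0.6, -0.0, -1.8]
gripper_width: 0.132
finger_force: 39.5
```

Run:
```python
from h import *
from station import manip
p=np.array(manip.state()["eef_pos"])
go(np.array([.57,.20,.30]),RS)
go(np.array([.5325,-.2208,.29]),RS)
```

```text
t 5.05 shift [-58.1, -160.7, -29.6] rv [-0.4935, 0.0119, 0.0449] F [-0.6 -0.  -1.8] q [0.19 1.09 0.45 0.06 2.09 0.12]
t 5.05 shift [-474.1, -220.6, 14.3] rv [-0.4935, 0.0119, 0.0449] F [-0.6 -0.  -1.8] q [0.19 1.09 0.45 0.06 2.09 0.12]
```

apply_moves(motion=[0,0,-25,-45,0,0,0,0,0,-50,-60,-0.05,0,0,0,-58,-161,-30,-0.494,0.012,0.045,0,-58,-161,-30,-0.494,0.012,0.045,0,-58,-161,-30,-0.494,0.012,0.045,0,-58,-161,-30,-0.494,0.012,0.045,0,-474,-221,14,-0.494,0.012,0.045,0,-474,-221,14,-0.494,0.012,0.045,0,-474,-221,14,-0.494,0.012,0.045,0,-474,-221,14,-0.494,0.012,0.045,0,-474,-221,14,-0.494,0.012,0.045,0,-474,-221,14,-0.494,0.012,0.045])

```text
time: 6.55
eef_pos: [0.5348, -0.1742, 0.2905]
tcp_rot: [[-0.04, 0.999, -0.001], [0.999, 0.04, 0.002], [0.002, -0.001, -1.0]]
ft_force: [-0.0, -0.5, -1.2]
gripper_width: 0.133
finger_force: 39.4
```

Run:
```python
from h import *
go(np.array([.5325,-.2208,.22]),RS)
```

```text
t 6.55 shift [-46.6, -4.1, 70.3] rv [-0.0006, -0.0022, 0.0002] F [-0.  -0.5 -1.2] q [-0.53  0.11  1.59  0.    1.45 -0.57]
```

apply_moves(motion=[0,-47,-4,30,0,-0.002,0,0,-47,-4,70,0,-0.002,0,0,-47,-4,70,0,-0.002,0,0,-47,-4,70,0,-0.002,0,0,-47,-4,70,0,-0.002,0])

```text
time: 7.18
eef_pos: [0.5357, -0.2202, 0.2249]
tcp_rot: [[-0.041, 0.999, 0.005], [0.999, 0.041, -0.004], [-0.004, 0.005, -1.0]]
ft_force: [-0.9, -0.1, -1.3]
gripper_width: 0.134
finger_force: 39.4
```

Run:
```python
from h import *
go(np.array([.5325,-.2208,.22]),RS)
d=grab()
for n in d:
    im=d[n];W=cloud(im);H=cv2.cvtColor(im["frame"],cv2.COLOR_RGB2HSV).astype(int)
    m=(abs(W[...,0]-.5325)<.03)&(abs(W[...,1]+.221)<.09)&(W[...,2]>.126)&(W[...,2]<.178)&(H[...,1]>60)&(H[...,2]>90)
    Q=W[m]; print(n,len(Q),Q.min(0),Q.max(0)) if len(Q) else print(n,0)
    if len(Q)>20: print(cv2.minAreaRect(Q[:,:2].astype(np.float32)))
x=d["scene"]["frame"][200:350,130:280];y=d["top"]["frame"][130:250,310:430]
cv2.imwrite("pics/c5.png",np.hstack([cv2.resize(k,(400,400),interpolation=2) for k in(y,x)])[...,::-1])
```

```text
t 7.175 shift [-0.4, -3.3, 4.9] rv [0.0048, 0.0038, 0.001] F [-0.9 -0.1 -1.3] q [-0.6   0.19  1.62 -0.    1.32 -0.64]
scene 248 [ 0.52923285 -0.27397562  0.13181469] [ 0.54569485 -0.16466613  0.1761868 ]
((0.5362662672996521, -0.21933846175670624), (0.01498772669583559, 0.1098180040717125), 2.625441551208496)
top 2 [ 0.52547127 -0.16523526  0.13947194] [ 0.53563957 -0.16505701  0.16316629]
```

View pics/c5.png

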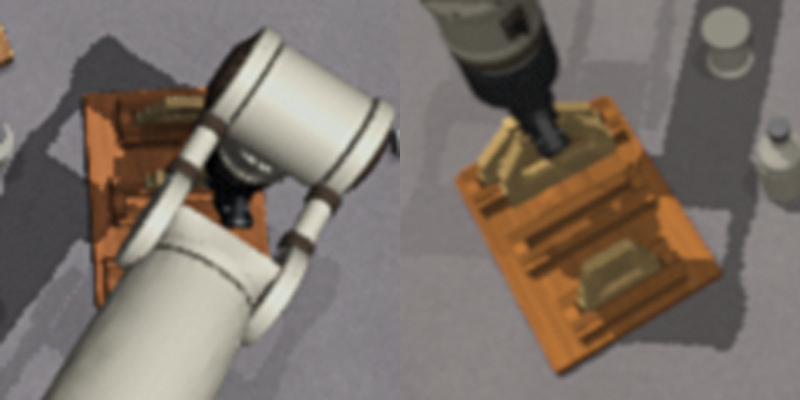

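The frame hangs upright over the slot at scene crop (560,160), with its foot clear above the board. It needs about −2 mm in x and −1 mm in y, so I'll lower it with that correction.

apply_moves(motion=[0,-1,-2,15,0.004,0.003,0.001,0,-1,-2,35,0.004,0.003,0.001,0,-1,-2,55,0.004,0.003,0.001,0,-1,-2,75,0.004,0.003,0.001,0,-1,-2,75,0.004,0.003,0.001,0,-1,-2,75,0.004,0.003,0.001])

```text
time: 8.02
eef_pos: [0.5333, -0.2218, 0.1483]
tcp_rot: [[-0.039, 0.999, -0.001], [0.999, 0.039, 0.001], [0.001, -0.001, -1.0]]
ft_force: [0.1, -0.2, -1.5]
gripper_width: 0.136
finger_force: 39.4
```

Run:
```python
from h import *
go(np.array([.534,-.2215,.108]),RS)
```

```text
t 8.025 shift [0.2, 0.8, 40.3] rv [-0.0014, -0.0009, -0.0011] F [ 0.1 -0.2 -1.5] q [-0.6   0.27  1.69 -0.    1.18 -0.64]
```

apply_moves(motion=[0,0,1,5,0,0,0,0,0,1,10,0,0,0,0,0,1,15,0,0,0,0,0,1,20,0,0,0,0,0,1,20,0,0,0])

```text
time: 8.65
eef_pos: [0.5337, -0.2213, 0.1272]
tcp_rot: [[-0.039, 0.999, -0.003], [0.999, 0.039, 0.002], [0.002, -0.003, -1.0]]
ft_force: [0.0, 0.0, -0.5]
gripper_width: 0.137
finger_force: 39.4
```

apply_moves(motion=[0,0,0,4,0,0,0,0,0,0,8,0,0,0,0,0,0,12,0,0,0,0,0,0,15,0,0,0,0,0,0,15,0,0,0])

```text
time: 9.28
eef_pos: [0.5338, -0.2214, 0.1125]
tcp_rot: [[-0.039, 0.999, -0.003], [0.999, 0.039, 0.002], [0.002, -0.002, -1.0]]
ft_force: [-0.7, 0.2, -0.4]
gripper_width: 0.134
finger_force: 39.4
```

apply_moves(motion=[0,0,0,2,0,0,0,0,0,0,4,0,0,0,0,0,0,5,0,0,0,0,0,0,5,0,0,0])

```text
time: 9.78
eef_pos: [0.5339, -0.2215, 0.1078]
tcp_rot: [[-0.039, 0.999, -0.002], [0.999, 0.039, 0.001], [0.001, -0.002, -1.0]]
ft_force: [0.3, -0.3, 0.3]
gripper_width: 0.135
finger_force: 39.4
```

apply_moves(motion=[0,0,0,1,0,0,0,0,0,0,2,0,0,0,0,0,0,3,0,0,0,0,0,0,3,0,0,0])

```text
time: 10.28
eef_pos: [0.5346, -0.2215, 0.1073]
tcp_rot: [[-0.039, 0.999, -0.001], [0.999, 0.039, 0.001], [0.001, -0.001, -1.0]]
ft_force: [-5.3, 4.7, 13.4]
gripper_width: 0.137
finger_force: 41.8
```

The foot made contact at the expected floor height, with 13 N upward. I'll release and back off upward.

apply_moves(motion=[0.5,0,0,-1,0,0,0,0.5,0,0,-1,0,0,0,0.5,0,0,-1,0,0,0,0.5,0,0,-1,0,0,0,0.5,0,0,-10,0,0,0,0.5,0,0,-30,0,0,0,0.5,0,0,-70,0,0,0,0.5,0,0,-120,0,0,0,0.5,0,0,-150,0,0,0])

```text
time: 11.4
eef_pos: [0.5351, -0.2223, 0.2587]
tcp_rot: [[-0.039, 0.999, 0.002], [0.999, 0.039, -0.001], [-0.001, 0.002, -1.0]]
ft_force: [-0.2, 0.3, -0.3]
gripper_width: 0.5
finger_force: 0.0
```

apply_moves(motion=[0.5,-200,-130,-30,0,0,0,0.5,-200,-130,-30,0,0,0,0.5,-200,-130,-30,0,0,0,0.5,-200,-130,-30,0,0,0,0.5,-200,-130,-30,0,0,0,0.5,-200,-130,-30,0,0,0])

```text
time: 12.15
eef_pos: [0.4124, -0.4263, 0.2851]
tcp_rot: [[-0.039, 0.999, -0.002], [0.999, 0.039, 0.002], [0.002, -0.001, -1.0]]
ft_force: [-0.1, 0.3, 0.6]
gripper_width: 0.497
finger_force: 0.0
```

Run:
```python
from h import *
d=grab()
for n in d:
    im=d[n];W=cloud(im);H=cv2.cvtColor(im["frame"],cv2.COLOR_RGB2HSV).astype(int)
    for xc in (.4425,.5325,.6225):
        m=(abs(W[...,0]-xc)<.03)&(abs(W[...,1]+.221)<.09)&(W[...,2]>.06)&(W[...,2]<.14)
        Q=W[m]
        if len(Q)>20:
            t=Q[Q[:,2]>.105]; print(n,xc,len(Q),"z98",np.percentile(Q[:,2],[95,99]).round(4),cv2.minAreaRect(Q[:,:2].astype(np.float32)),t.mean(0).round(4))
x=d["scene"]["frame"][200:350,130:280];y=d["top"]["frame"][110:260,200:400]
cv2.imwrite("pics/c6.png",np.hstack([cv2.resize(y,(440,330),interpolation=2),cv2.resize(x,(330,330),interpolation=2)])[...,::-1])
```

```text
scene 0.4425 435 z98 [0.1192 0.1209] ((0.4441114664077759, -0.22530722618103027), (0.016818124800920486, 0.12810853123664856), 2.340017080307007) [ 0.4454 -0.2257  0.1141]
scene 0.5325 378 z98 [0.1192 0.1213] ((0.53473299741745, -0.22127671539783478), (0.015140917152166367, 0.10262660682201385), 2.361825466156006) [ 0.5365 -0.2214  0.1149]
scene 0.6225 316 z98 [0.1203 0.1216] ((0.6237794756889343, -0.21819418668746948), (0.013901079073548317, 0.07684986293315887), 1.5313708782196045) [ 0.6248 -0.2181  0.1156]
top 0.4425 144 z98 [0.1187 0.1211] ((0.4411048889160156, -0.22342917323112488), (0.01232756208628416, 0.12618352472782135), 2.2495386600494385) [ 0.4405 -0.2213  0.1151]
top 0.5325 138 z98 [0.1196 0.121 ] ((0.5321007370948792, -0.21927794814109802), (0.012924064882099628, 0.10424283891916275), 2.23734450340271) [ 0.5322 -0.2186  0.1151]
top 0.6225 117 z98 [0.1208 0.1226] ((0.6201210021972656, -0.21591800451278687), (0.01325245201587677, 0.07778237015008926), 1.3073968887329102) [ 0.6198 -0.2158  0.1161]
```

View pics/c6.png

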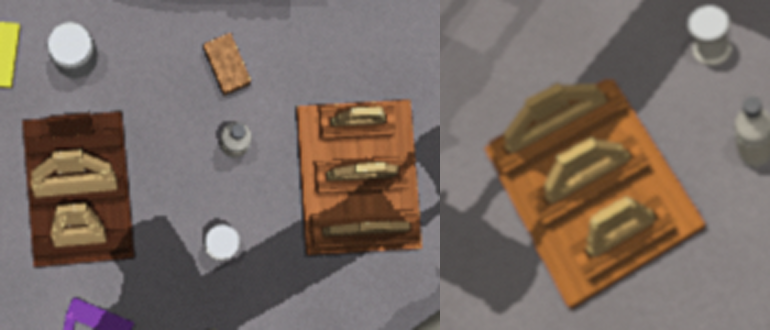

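The frame stands upright in the middle slot, at (360,172) in the top crop. Its top is level with the two fixed frames (0.1213 m against 0.1209 and 0.1216 m in the scene camera). The other two frames are still in the rack and the bystanders haven't moved, so I'll hand in.

```bash
python3 -c "
from station import order
print(order.sign_off())"
```

```text
the job is handed in; nothing more can be done
None
```

The 110 mm frame (frame_middle) from the rack's far bay now stands upright and fully home in the empty slot, and I handed the job in after about 12 s of the 46 s allowed.

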